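# Hook the kiln's flue flap shut

### The job

The burnout kiln is hot and the flap of its flue stands open. Take the hook rod from its wire rest, drop its hook into the ring on the flap and gently pull the flap forward just until the spring catch snaps and holds it fully shut, easing off at once so that you do not haul on the shut flap; then unhook and lay the rod back in both forks of its rest, as it lay before. Only the rod may touch the kiln, never strain kiln or flap (well under 25 N), and leave everything else where it is.

Things in the scene. Friction and masses are not known exactly. Their poses are not given: they have to be found in the camera images.
- kiln: grey bench-top burnout kiln, fixed, 220 x 245 mm. Origin: centre of its underside; x runs from its front (door side, to the robot) to its back, y to its left, z up (mm): roof z 160; on it an aluminium flue box, front plate at x -70, 110 deep, 150 wide, up to z 345, with an opening y -60 to 60, z 177 to 320; chimney behind to z 414; door handle out to x -144, z 58 to 110
- flap (a joint): angle of the dark sheet flap (128 x 146 mm) in the flue opening, hinged at its foot: 0 = shut on its stop, positive = leaning back into the flue, max 0.75. Stiff hinge (0.12 Nm): stays where left. From 0.065 rad down its top bead must be pulled under a spring roller: 8 to 18 N at the ring (setting unknown), hardest at 0.06 to 0.04; past that the roller snaps it to 0 and holds it
- flap_hinge (a point): middle of the flap's hinge line, fixed in the kiln at [-65.5, 0, 176] mm; axes as the kiln's. At flap angle a, with the ring's centre e mm in front of the flap, the ring lies 83 sin a - e cos a mm along kiln x and 83 cos a + e sin a mm above this point
- eye (a point): centre of the ring on the flap's front, 83 mm above the hinge: 20 mm inner diameter, 5 mm wire, plane square to the flap (level when shut, else tipped by the flap angle, robot side up), so the hook drops in from above. Its bolt slides loosely (0.5 N) in the flap: centre 23 to 29 mm in front of it at the start; pulled out to its stop, at 30 to 43 mm (unknown), it takes the flap along
- hook_rod: loose hook rod, 0.22 kg, 290 mm long, level in its rest. Origin on its axis, mid-handle, near the centre of mass; x along the rod to the hook, z up as it lies. Dark wooden handle 94 long, 22 wide, 26 high; steel rod 10 mm thick before and behind it; at x +160 mm it bends straight down into a 6 mm thick pin with rounded tip at z -26 mm; at the other end (x -100 to -131) a hanging loop 35 mm high
- hook (a point): middle of the hook's pin: 160 mm in front of the rod's origin, 14 mm below its axis; axes as the rod's. The tip is 12 mm lower, the rod's axis 14 mm higher.
- rod_rest: fixed rest for the rod: base plate 200 x 64 x 5 mm with two V-shaped wire forks at x -75 and +75 mm, open upwards, 48 mm wide at the top, tips at z 83 mm. Origin: centre of its underside; the rod lies along its x axis, hook at +x, handle between the forks and clear of the base
- rest_axis (a point): where the origin of the rod belongs in the rest: on the rest's x = 0, y = 0, 59.6 mm above its underside; axes as the rest's.
- mug: bystander: orange mug 81 x 113 x 101 mm, origin under its centre
- ring_clamp: bystander: wooden ring clamp 131 mm long, 30 thick, origin under its centre
- tape_roll: bystander: roll of masking tape 104 mm across, 25 high, origin under its centre
- wax_pot: bystander: white and red pot 63 mm across, 34 high, origin under its centre
- marker: bystander: white and black marker pen 135 mm long, 17 thick, origin under its centre

How it is judged:
By the outcome, as a careful person would: the job done as asked, in the order asked, and still so for the second after the job is handed in, with the robot touching nothing.
It also fails if it takes over 72 s, if anything falls off the work surface, if the arm or the gripper's body presses on something with over 40 N, if the wrist force passes 120 N, or if a joint passes its speed limit or range.

### The arm

A 6-joint arm with a two-finger parallel gripper is mounted at the origin on a cart in front of the work surface, level with it; the furniture and walls round the work are solid. World frame = base frame: x ahead of the robot, y to its left, z up, the work surface at z = 0. Lengths are in mm, angles in rad, forces in N, time in s.
With the tool pointing down it reaches from about 350 to 975 mm from the base axis. Payload 7.1 kg.
Tool frame: the origin (TCP) lies midway between the tips of the shut fingers; the grasp point (between the pads) lies 19 mm behind it (ctrl.grip_depth is the distance from the TCP to the grasp point, in mm); z points along the fingers, y is the line along which they close (so a half turn about z gives the same grasp; the last joint's range is limited). The gripper opens to 88 mm and grips with 3 to 60 N. Pads are 20 mm wide; open, the fingers measure 115 mm over their backs; the gripper's body (75 mm by 178 mm) begins 61 mm behind the grasp point.
Start: joints at [1.217, 0.423, 1.63, -0, 1.089, -0.019], TCP at [205.331, 590.292, 222.675] pointing down, gripper open.
Joint ranges: [-3, 3], [-0.9, 2.11], [0.09, 2.58], [-1.31, 4.45], [0.11, 2.69], [-2.54, 2.54]. Speed limits (rad/s): [2.39, 2.39, 3.01, 3.14, 3.14, 3.14].

### API

Orientations are given as a rotation vector (axis times angle).
In Python, from workcell import ctrl, cams gives the robot as it stands.
- The arm moves only by the tool move_arm, never from a script. Its argument "steps" is a list of rows, each a list of 3 entries, a list of its own where there are three numbers: the shift along the tool's x, y, z in units of 25 mm (1.0 is 25 mm), then the turn about the tool's z in units of 5 degrees (1.0 is 5 degrees), then the closure, from 0 (fully open) to 1 (shut). A call has 1 to 20 rows; each row shifts and turns the commanded pose from where the row before left it, along the tool's axes as they then stand; what a row does not reach is not made up. A row lasts 1/12 s, in which the tool goes at most 41.7 mm and 7.16 degrees, less where a joint would pass 70% of its speed; a pose out of reach is approached as far as the arm can. A call is refused whole if a number of a shift passes 1 or a number of a turn 1, either way. A call with a gripper value outside its range is refused whole. The fingers move at their own pace and stop on an object; the grip force is fixed at half the most. Time passes only in rows, so rows that do not move let the fingers close. It gives the time, the measured TCP pose, the force, the opening and the grip force at its end, in the units of the state.
- ctrl.get_obs(): the state, without advancing time (a new reading comes with each control period).
- cams.get_image(name): name is "scene" or "side" or "wrist"; returns a dict with "image" (384x512x3 uint8, red, green, blue), "camera_matrix" (3x3 intrinsics, pixels), "xyz" and "rotation" of the camera in the world; the wrist camera has in their place "mount" (4x4, takes a point from camera to tool coordinates, whose origin is the TCP and whose axes are the flange's). Camera axes: x right, y down, z forward; pixel columns grow to the right and rows downward; lengths in mm; the calibration is good to about 2 mm. A picture is of the moment at which its call begins: read the wrist's pose just before it. There is no depth.
- ctrl.close_job(): hands the job in; it is judged then, once.
Trained networks look in the newest picture that a camera, given by its name, has taken for a name from the list of things; names that differ only in an ending like _2 or _b are one class to them, and where a whole thing is asked for, a point or a joint stands for the part that bears it (a point fixed in the world has none). Each returns a list of dicts, best first, with "p" (0 to 1); they miss things now and then, are a little off and sometimes report something else, mostly with a low value. They report only what shows in the picture. A call takes as long as a camera call.
- cams.boxes_of(camera, thing): "rect" ([centre column, centre row, width, height] in pixels, round what is visible of it).
- cams.cut_out(camera, thing): "pixels" (384x512 bool, what is visible of it) and "rect" ([centre column, centre row, width, height] in pixels, round what is visible of it).
The state is a dict: "t": time; "qpos": joint angles; "qvel": joint speeds; "joint_torque": joint torques, N m; "ee_pos": TCP position; "orientation": TCP orientation; "ft_force": force on the tool from outside, world axes, zero at the start; "moment": the same for the moment, N m; "width": finger opening in mm; "grasp_force": force on a finger pad.
Only numpy, scipy, OpenCV 4.12 (cv2) and the standard library are available. Lean on these libraries where they do the work, as an engineer would, in place of code of your own. Each camera call takes 0.05 s, during which the arm holds its last target. There are 200 camera calls.

## Working session

There is one attempt and no reset: what is moved stays moved. The work goes in short steps, Python scripts to look and compute and a tool call to move; the robot and the scene stay as the last step left them, time stands still between calls to the robot, and variables do not carry over. Pictures are saved under pics/ and viewed, at most 10 in all, crops included, and the job is handed in when it is done.

Besides the shell and the picture viewer there is one more tool, called after "Call:" by a JSON object that holds its "method" and its "body". move_arm: Moves the arm, as the interface text tells. Its arguments: {"type":"object","properties":{"steps":{"type":"array"}},"required":["steps"]}

```bash
mkdir -p pics; ls; cat > h.py <<'E'
import numpy as np, cv2
from scipy.spatial.transform import Rotation as R
from workcell import ctrl, cams
def cam(name):
    o=ctrl.get_obs(); d=cams.get_image(name)
    K=np.array(d["camera_matrix"])
    if name=="wrist":
        T=np.eye(4);T[:3,:3]=R.from_rotvec(o["orientation"]).as_matrix();T[:3,3]=o["ee_pos"]
        T=T@np.array(d["mount"]); return d["image"],K,T[:3,3],T[:3,:3]
    r=np.array(d["rotation"])
    r=r if r.shape==(3,3) else R.from_rotvec(r).as_matrix()
    return d["image"],K,np.array(d["xyz"]),r
def proj(c,P):
    _,K,t,r=c; q=(np.atleast_2d(P)-t)@r@K.T; return q[:,:2]/q[:,2:]
def ray(c,uv):
    _,K,t,r=c; return t, r@np.linalg.solve(K,[uv[0],uv[1],1.])
def onz(c,uv,z):
    t,d=ray(c,uv); return t+d*(z-t[2])/d[2]
def save(n,im): cv2.imwrite("pics/"+n+".png",cv2.cvtColor(im,cv2.COLOR_RGB2BGR))
E
python3 - <<'E'
from h import *
o=ctrl.get_obs(); print({k:np.round(v,3) for k,v in o.items()})
print(ctrl.grip_depth)
ims=[]
for n in ["scene","side","wrist"]:
    c=cam(n); ims.append(c[0]); print(n,np.round(c[1],1).tolist(),np.round(c[2],1),np.round(c[3],3).tolist())
    for th in ["kiln","flap","eye","hook_rod","hook","rod_rest","mug","ring_clamp","tape_roll","wax_pot","marker"]:
        b=cams.boxes_of(n,th)[:1]
        print(th,[(round(x["p"],2),np.round(x["rect"]).tolist()) for x in b])
save("scene",cv2.resize(ims[0],(768,576))); save("side",cv2.resize(ims[1],(768,576))); save("wrist",ims[2])
E
```

```text
pics
{'t': np.float64(0.0), 'qpos': array([ 1.217,  0.424,  1.631,  0.   ,  1.089, -0.019]), 'qvel': array([-0.   ,  0.001, -0.   , -0.001,  0.002, -0.   ]), 'joint_torque': array([-0.0000e+00, -5.4462e+01, -2.7366e+01,  6.5000e-02,  2.3000e-02,
       -0.0000e+00]), 'ee_pos': array([205.14 , 589.775, 221.902]), 'orientation': array([-5.230e-01, -3.097e+00,  2.000e-03]), 'ft_force': array([-0.182, -0.725, -0.525]), 'moment': array([ 0.048, -0.002,  0.023]), 'grasp_force': np.float64(0.0), 'width': np.float64(87.578)}
18.700000000000003
scene [[425.6, 0.0, 254.1], [0.0, 425.6, 183.2], [0.0, 0.0, 1.0]] [  84.7 -479.2  847.5] [[0.804, -0.367, 0.468], [-0.594, -0.514, 0.619], [0.013, -0.775, -0.631]]
kiln [(0.78, [369.0, 214.0, 146.0, 190.0])]
flap [(0.67, [359.0, 205.0, 51.0, 67.0])]
eye [(0.55, [363.0, 193.0, 10.0, 7.0])]
hook_rod [(0.88, [207.0, 221.0, 107.0, 31.0])]
hook [(0.9, [206.0, 222.0, 105.0, 30.0])]
rod_rest [(0.76, [205.0, 230.0, 75.0, 51.0])]
mug [(0.74, [160.0, 189.0, 34.0, 49.0])]
ring_clamp [(0.96, [235.0, 309.0, 51.0, 34.0])]
tape_roll [(0.73, [288.0, 327.0, 46.0, 50.0]
[... 304 characters left out ...]
eye [(0.26, [337.0, 238.0, 10.0, 25.0])]
hook_rod [(0.59, [248.0, 243.0, 27.0, 30.0])]
hook [(0.6, [248.0, 243.0, 28.0, 24.0])]
rod_rest [(0.6, [254.0, 263.0, 28.0, 39.0])]
mug [(0.56, [224.0, 311.0, 52.0, 60.0])]
ring_clamp [(0.54, [340.0, 240.0, 10.0, 26.0])]
tape_roll [(0.92, [339.0, 214.0, 25.0, 21.0])]
wax_pot [(0.68, [240.0, 145.0, 54.0, 142.0])]
marker [(0.34, [225.0, 311.0, 50.0, 60.0])]
wrist [[290.7, 0.0, 258.1], [0.0, 290.7, 190.0], [0.0, 0.0, 1.0]] [138.3 613.5 385.5] [[0.328, 0.911, 0.248], [0.945, -0.316, -0.087], [-0.0, 0.263, -0.965]]
kiln []
flap []
eye []
hook_rod []
hook []
rod_rest []
mug [(0.91, [211.0, 332.0, 61.0, 49.0])]
ring_clamp []
tape_roll []
wax_pot []
marker []
```

View pics/scene.png

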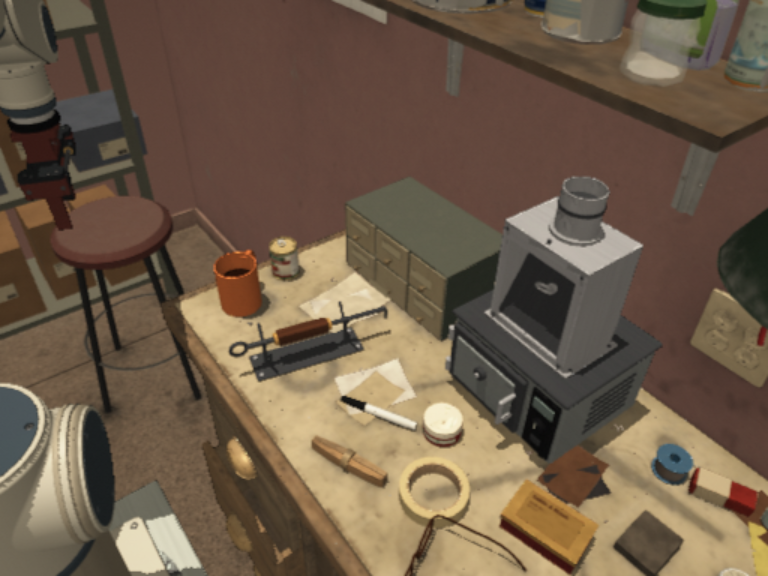

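View pics/side.png

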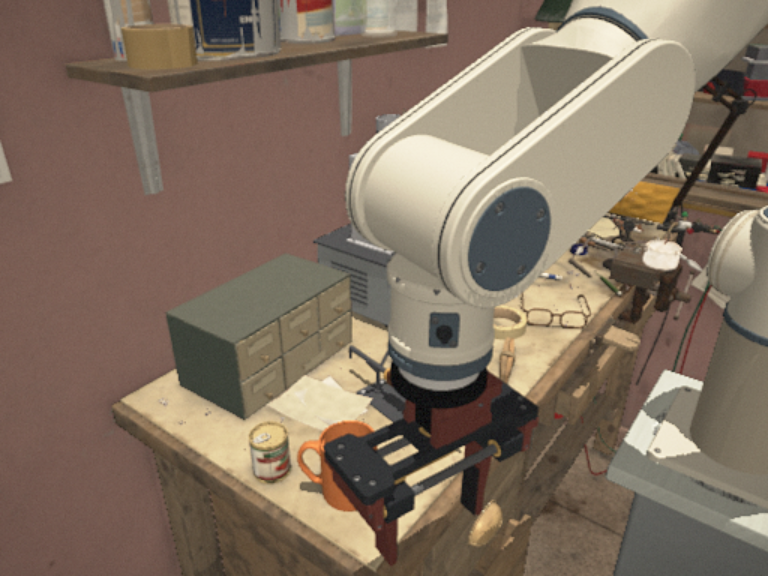

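The scene view shows the rod in its rest (around 205,222 in native pixels) with the hook pointing at the kiln side, and the flap standing open with its ring at about (363,193). In the side view the arm hides the flue. I'll zoom in on the kiln and the rod.

```bash
python3 - <<'E'
from h import *
c=cam("scene"); im=c[0]
a=cv2.resize(im[115:265,295:445],(600,600),interpolation=cv2.INTER_CUBIC)
b=cv2.resize(im[190:265,145:270],(800,480),interpolation=cv2.INTER_CUBIC)
save("kcrop",a);save("rcrop",b)
for n in ["hook_rod","eye","rod_rest"]:
    m=cams.cut_out("scene",n)
    for x in m[:2]:
        v,u=np.nonzero(x["pixels"]); pc=np.cov(u,v); w,V=np.linalg.eigh(pc)
        print(n,round(x["p"],2),x["rect"],u.mean(),v.mean(),V[:,1],u.min(),v[u==u.min()].mean(),u.max(),v[u==u.max()].mean())
E
```

```text
hook_rod 0.74 [207.0, 222.2, 107.6, 28.1] 201.3274193548387 220.7258064516129 [-0.96481598  0.26292609] 154 233.5 258 208.5
eye 0.55 [362.4, 193.2, 6.1, 5.3] 362.6271186440678 191.864406779661 [-0.87007753 -0.49291488] 357 189.5 368 194.0
rod_rest 0.56 [205.9, 236.9, 74.0, 38.8] 203.73156586578293 235.42502071251036 [-0.96511541  0.26182483] 168 240.0 241 231.5
```

View pics/kcrop.png

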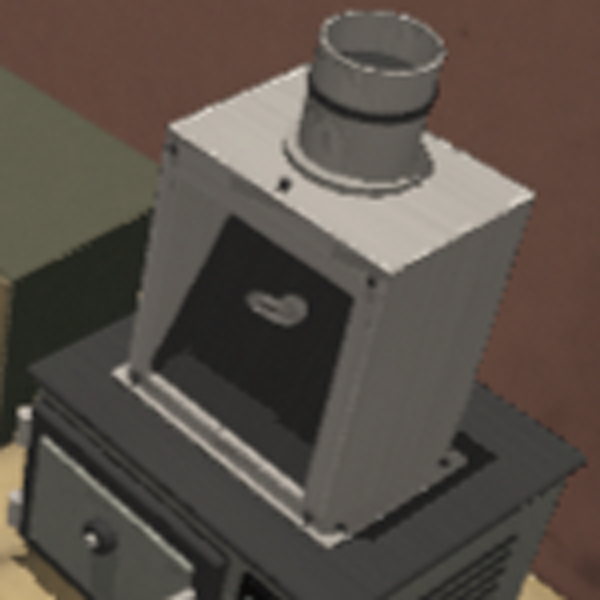

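View pics/rcrop.png

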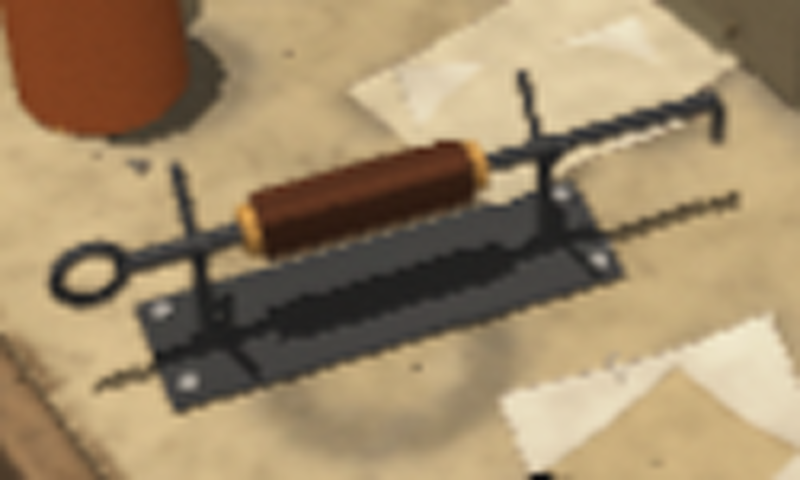

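The kiln crop shows the flue's top corners clearly (front-left at 170,127, front-right at 392,276, back-right at 534,194) and the ring at (277,305). In the rod crop the hook bend is at (715,97), the loop centre at (88,274) and the base corners are visible. Next I'll fit the poses.

```bash
cat >> h.py <<'E'
from scipy.optimize import least_squares
def fit(c,obj,uv,x0):
    f=lambda p:(proj(c,obj@R.from_euler('z',p[2]).as_matrix().T+[p[0],p[1],0])-uv).ravel()
    r=least_squares(f,x0,x_scale=[100,100,1]); return r.x,r.fun.reshape(-1,2)
E
python3 - <<'E'
from h import *
c=cam("scene")
k=lambda L:np.array(L)/4+[295-.4,115-.4]
obj=np.array([[-70,75,345],[-70,-75,345],[40,-75,345],[-110,122.5,160],[110,-122.5,160]],float)
uv=k([[170,127],[392,276],[534,194],[32,370],[585,458]])
p,r=fit(c,obj,uv,[700,-100,-.3]); print("kiln",p.round(3),r.round(1).tolist())
p,r=fit(c,obj[:3],uv[:3],p); print("kiln3",p.round(3),r.round(1).tolist())
p,r=fit(c,obj,uv,p)
Rk=R.from_euler('z',p[2]).as_matrix()
t,d=ray(c,k([[277,306]])[0]); 
tk=Rk.T@(t-[p[0],p[1],0]); dk=Rk.T@d
e=tk-dk*tk[1]/dk[1]; print("eye kiln",e)
h=e-[-65.5,0,176]; L=np.hypot(h[0],h[2]); print(L, "e",np.sqrt(max(L*L-83*83,0)))
ee=np.sqrt(max(L*L-83*83,0)); 
for ee in (23,26,29): # best a given ee
    a=least_squares(lambda a:[83*np.sin(a[0])-ee*np.cos(a[0])-h[0],83*np.cos(a[0])+ee*np.sin(a[0])-h[2]],[.4]);print(ee,a.x,a.fun)
q=lambda L:np.array(L)/6.4+[145-.4,190-.4]
ob=np.array([[-100,32,5],[-100,-32,5],[100,-32,5]],float)
pr,r=fit(c,ob,q([[138,300],[180,410],[625,275]]),[400,200,.2]); print("rest",pr.round(3),r.round(1).tolist())
for uvp in q([[88,274],[250,228],[480,165],[710,100]]): print(onz(c,uvp,59.6).round(1))
ob=np.array([[-116,0,59.6],[-47,0,59.6],[47,0,59.6],[160,0,61]],float)
pr2,r=fit(c,ob,q([[88,274],[250,228],[480,165],[712,100]]),pr); print("rod",pr2.round(3),r.round(1).tolist())
E
```

```text
kiln [ 7.39733e+02 -6.43140e+01 -1.10000e-02] [[-0.8, 0.0], [-0.0, -0.3], [0.8, 0.4], [-2.7, -0.6], [2.5, -0.6]]
kiln3 [ 7.39936e+02 -6.40320e+01 -9.00000e-03] [[-0.8, -0.0], [0.0, -0.4], [0.7, 0.2]]
eye kiln [-4.62143480e+01  5.68434189e-14  2.62346269e+02]
88.47380672803486 e 30.636815711651007
23 [0.49007104] [-0.51138736 -2.28957949]
26 [0.52331647] [-0.32627511 -1.46080444]
29 [0.55588379] [-0.12062838 -0.54008079]
rest [ 4.67995e+02  2.46267e+02 -2.29000e-01] [[-0.3, 0.4], [-0.7, -0.2], [1.0, -0.4]]
[350.6 274.9  59.6]
[415.7 260.1  59.6]
[512.  236.8  59.6]
[614.4 213.3  59.6]
rod [ 4.62617e+02  2.48491e+02 -2.32000e-01] [[-0.4, 0.1], [0.5, -0.0], [-1.3, 0.4], [1.2, -0.6]]
```

Call:
{"method": "move_arm", "body": {"steps": [[[0,0,0],-0.6,0],[[0,0,0],-0.56,0],[[-0.9,-0.78,0],0,0],[[-0.9,-0.78,0],0,0],[[-0.9,-0.78,0],0,0],[[-0.9,-0.78,0],0,0],[[-0.9,-0.78,0],0,0],[[-0.9,-0.78,0],0,0],[[-0.9,-0.78,0],0,0],[[-0.9,-0.78,0],0,0],[[-0.9,-0.78,0],0,0],[[-0.9,-0.78,0],0,0],[[-0.9,-0.78,0],0,0],[[-0.9,-0.78,0],0,0],[[-0.9,-0.78,0],0,0],[[-0.9,-0.78,0],0,0],[[0,0,0],0,0],[[0,0,0],0,0]]}}

```text
t: 3.55
ee_pos: [449.2, 250.9, 222.8]
orientation: [0.371, 3.12, 0.0]
ft_force: [-0.0, -0.6, 0.6]
width: 87.8
grasp_force: 0.0
```

```bash
python3 - <<'E'
from h import *
o=ctrl.get_obs(); print(o["t"],o["ee_pos"],o["orientation"],o["qpos"])
c=cam("wrist"); save("w1",cv2.resize(c[0],(768,576)))
print(proj(c,[[465,247,59.6],[350,275,59.6],[617,211,59.6]]))
for n in ["hook_rod","rod_rest"]:
    for x in cams.cut_out("wrist",n)[:1]: print(n,x["p"],x["rect"])
E
```

```text
3.55 [449.24478269 250.88844811 222.76905435] [3.70704307e-01 3.11955121e+00 3.92774880e-04] [ 4.86099634e-01  2.61088469e-01  1.87178947e+00  1.80901326e-04
  1.00849630e+00 -8.48237288e-01]
[[258.21027416 188.59901256]
 [258.54144901  80.06604502]
 [258.60941236 304.50393125]]
hook_rod 0.79 [259.4, 170.8, 18.5, 210.1]
rod_rest 0.76 [260.1, 181.8, 50.9, 158.3]
```

View pics/w1.png

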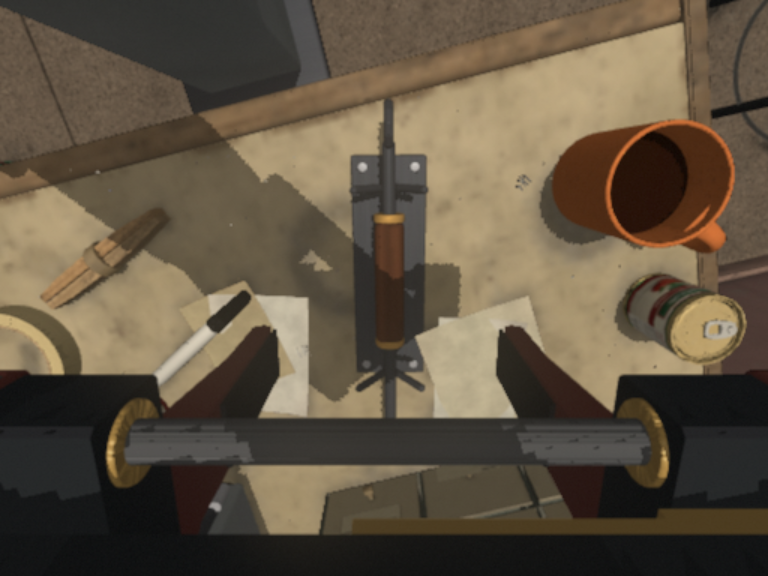

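The wrist view shows the rod centred and aligned between the fingers, with handle ends at rows 214 and 348 and the base from row 154 to 371 in the enlarged picture. Image down is away from the robot.

```bash
python3 - <<'E'
from h import *
c=cam("wrist"); print(c[2].round(1))
k=lambda u,v:(u/1.5-.2,v/1.5-.2)
d=np.array([np.cos(-.232),np.sin(-.232),0])
for uv,z in [((389,214),50),((389,214),60),((389.5,348),70),((389.5,348),60)]: print("handle",z,onz(c,k(*uv),z).round(1))
for uv in [(351,154),(427,154),(357,371),(424,371)]: print("base",onz(c,k(*uv),5).round(1))
B=np.array([[-100,-32,5],[-100,32,5],[100,-32,5]],float)
p,r=fit(c,B,np.array([k(351,154),k(427,154),k(357,371)]),[465,247,-.23]);print(p,r)
p,r=fit(c,np.array([[-47,0,54],[47,0,69],[-131,0,59]],float),np.array([k(389,214),k(389.5,348),k(388.5,98)]),[465,247,-.23]);print(p,r)
E
```

```text
[379.  268.6 385.4]
handle 50 [413.2 261.6  50. ]
handle 60 [412.2 261.9  60. ]
handle 70 [512.3 238.6  70. ]
handle 60 [516.5 237.7  60. ]
base [362.1 241.2   5. ]
base [376.7 303.    5. ]
base [555.7 196.8   5. ]
base [570.4 259.1   5. ]
[ 4.66539375e+02  2.49871356e+02 -2.26134794e-01] [[-0.12426396 -0.13253405]
 [ 0.2781077  -0.46772469]
 [-0.17627304  0.80159779]]
[ 4.62191968e+02  2.50259005e+02 -2.27585988e-01] [[-1.86848975e-02  3.26315022e+00]
 [ 7.88353202e-06 -3.83215278e+00]
 [ 1.74803194e-02  1.53339761e-01]]
```

Call:
{"method": "move_arm", "body": {"steps": [[[-0.3,0.05,0.5],-0.1,0],[[-0.3,0.05,0.78],0,0],[[0,0,1],0,0],[[0,0,1],0,0],[[0,0,1],0,0],[[0,0,1],0,0],[[0,0,1],0,0],[[0,0,1],0,0],[[0,0,0],0,0],[[0,0,0],0,0],[[0,0,0],0,0],[[0,0,0],0,0.4],[[0,0,0],0,0.7],[[0,0,0],0,1],[[0,0,0],0,1],[[0,0,0],0,1],[[0,0,0],0,1],[[0,0,0],0,1]]}}

```text
t: 5.25
ee_pos: [463.8, 250.8, 40.8]
orientation: [0.353, 3.122, 0.0]
ft_force: [-1.3, 0.1, 0.1]
width: 44.5
grasp_force: 0.0
```

Call:
{"method": "move_arm", "body": {"steps": [[[0,0,0],0,1],[[0,0,0],0,1],[[0,0,0],0,1],[[0,0,0],0,1],[[0,0,0],0,1],[[0,0,0],0,1],[[0,0,0],0,1],[[0,0,0],0,1],[[0,0,0],0,1],[[0,0,0],0,1],[[0,0,0],0,1],[[0,0,0],0,1]]}}

```text
t: 6.25
ee_pos: [462.8, 249.2, 40.3]
orientation: [-0.352, -3.12, 0.004]
ft_force: [0.8, -8.3, 1.8]
width: 21.5
grasp_force: 30.0
```

Call:
{"method": "move_arm", "body": {"steps": [[[0,-0.06,0],0,1],[[0,0,0],0,1],[[0,0,-0.2],0,1],[[0,0,-0.4],0,1],[[0,0,-0.8],0,1],[[0,0,-1],0,1],[[0,0,-1],0,1],[[0,0,-1],0,1],[[0,0,-1],0,1],[[0,0,-1],0,1],[[0,0,-1],0,1],[[0,0,-1],0,1],[[0,0,-1],0,1],[[0,0,-0.5],0,1],[[0,0,0],0,1],[[0,0,0],0,1]]}}

```text
t: 7.58
ee_pos: [463.4, 249.5, 289.0]
orientation: [0.352, 3.12, 0.002]
ft_force: [0.6, 0.5, -2.9]
width: 22.2
grasp_force: 30.0
```

Call:
{"method": "move_arm", "body": {"steps": [[[0,0,0],-0.8,1],[[0,0,0],-0.8,1],[[0,0,0],-0.88,1],[[0.1,-0.6,0],0,1],[[0.1,-1,0],0,1],[[0.1,-1,0],0,1],[[0.1,-1,0],0,1],[[0.1,-1,0],0,1],[[0.1,-1,0],0,1],[[0.1,-1,0],0,1],[[0.1,-1,0],0,1],[[0.1,-1,0],0,1],[[0,-1,0],0,1],[[0,-1,0],0,1],[[0,-1,0],0,1],[[0,-0.8,0],0,1],[[0,-0.1,0],0,1],[[0,0,0],0,1],[[0,0,0],0,1],[[0,0,0],0,1]]}}

```text
t: 9.25
ee_pos: [437.8, -62.2, 287.8]
orientation: [-0.013, -3.141, -0.001]
ft_force: [1.5, -0.3, -2.5]
width: 22.0
grasp_force: 30.0
```

```bash
python3 - <<'E'
from h import *
o=ctrl.get_obs(); print(o["t"],o["ee_pos"],o["orientation"],o["qpos"].round(2),o["ft_force"],o["width"])
c=cam("scene"); im=c[0]; s=cam("side")
p=np.array(o["ee_pos"])+[160,0,18.7]; print("tip exp",proj(c,[p,p-[0,0,26]]),proj(s,[p,p-[0,0,26],[693,-64,262]]))
a=cv2.resize(im[115:265,275:425],(600,600),interpolation=cv2.INTER_CUBIC)
save("k2",a);
u,v=proj(s,[[650,-64,280]])[0]; u=int(np.clip(u,90,420));v=int(np.clip(v,60,320))
print(u,v);save("s2",cv2.resize(s[0][v-60:v+60,u-60:u+60],(600,600),interpolation=cv2.INTER_CUBIC))
E
```

```text
9.25 [437.83919717 -62.19676694 287.76248765] [-1.30313059e-02 -3.14065293e+00 -6.55683905e-04] [-0.17  0.07  1.95  0.    1.13 -1.73] [ 1.47373837 -0.25976268 -2.47576186] 22.009386091256992
tip exp [[334.01042548 191.806008  ]
 [332.30490738 201.66637617]] [[295.96228647 121.06136592]
 [295.55633594 129.525411  ]
 [269.52774577 128.99932583]]
281 126
```

View pics/k2.png

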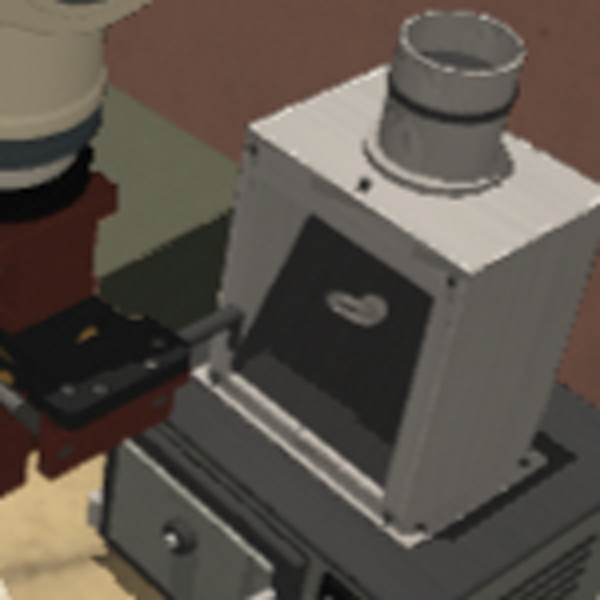

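View pics/s2.png

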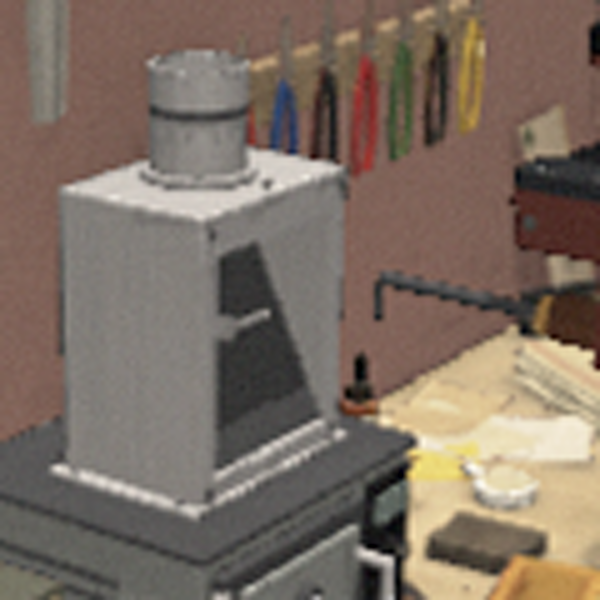

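Both views match the expected hook position to within about 1 px (the bend is at (235,313) in the scene crop and (382,278) in the side crop). The ring shows as a pale loop at (358,305) in the scene crop, and edge-on at (218..270, 328..314) in the side crop. I'll fit the kiln, flap and ring from both views.

```bash
cat >> h.py <<'E'
OBJ=np.array([[-70,75,345],[-70,-75,345],[40,-75,345]],float)
OBS=np.array([[-70,75,345],[40,75,345],[-70,-75,345]],float)
UV1=np.array([[170,127],[392,276],[534,194]])/4+[294.6,114.6]
UV2=np.array([[207,220],[62,187],[345,168]])/5+[220.6,65.6]
def k2w(P,k): return np.atleast_2d(P)@R.from_euler('z',k[2]).as_matrix().T+[k[0],k[1],0]
def kilnfit(c,s):
    f=lambda k:np.r_[(proj(c,k2w(OBJ,k))-UV1).ravel(),(proj(s,k2w(OBS,k))-UV2).ravel()]
    r=least_squares(f,[740,-64,-.01],x_scale=[100,100,1]); return r.x,r.fun.reshape(-1,2)
def ringpts(a,e,n=60,rad=(10,15)):
    # outer/inner outlines in kiln coords; ring plane spanned by flap normal (front) and y
    f=np.array([-np.cos(a),0,np.sin(a)]); up=np.array([np.sin(a),0,np.cos(a)]); h=np.array([-65.5,0,176])
    C=h+83*up+e*f; th=np.linspace(0,2*np.pi,n)
    return C,[C+r*(np.outer(np.cos(th),f)+np.outer(np.sin(th),[0,1,0])) for r in rad]
E
python3 - <<'E'
from h import *
c=cam("scene"); s=cam("side")
k,r=kilnfit(c,s); print(k.round(3),r.round(1).tolist())
np.save("k.npy",k)
def imgs(w,nm):
    _,K,t,Rr=w; g=cv2.cvtColor(w[0],cv2.COLOR_RGB2GRAY).astype(float)
    return g
G=[imgs(c,0),imgs(s,0)]
def render(w,a,e,k,S=6):
    f=np.array([-np.cos(a),0,np.sin(a)])
    C,_=ringpts(a,e); m=np.zeros((384*S,512*S),np.uint8)
    th=np.linspace(0,2*np.pi,80); P=C+12.5*(np.outer(np.cos(th),f)+np.outer(np.sin(th),[0,1,0]))
    q=proj(w,k2w(P,k)); sc=w[1][0,0]/np.linalg.norm(k2w(C,k)[0]-w[2])
    t=max(1,int(round(5*sc*S)))
    cv2.polylines(m,[np.round((q+.5)*S).astype(int)],True,255,t)
    b=proj(w,k2w([C-12.5*f,C-e*f],k)); cv2.line(m,*[tuple(np.round((x+.5)*S).astype(int).tolist()) for x in b],255,t)
    return cv2.resize(m,(512,384),interpolation=cv2.INTER_AREA)/255.
print("centre px",[proj(w,k2w(ringpts(.52,26)[0],k)).round(1).tolist() for w in (c,s)])
def score(w,g,box,a,e,k):
    x0,x1,y0,y1=box; M=render(w,a,e,k)[y0:y1,x0:x1].ravel(); I=g[y0:y1,x0:x1].ravel()
    return np.corrcoef(M,I)[0,1] if M.std()>0 else -1
B1=(353,374,184,201); B2=(266,280,122,136)
for lab,ws in (("scene",[(c,G[0],B1)]),("side",[(s,G[1],B2)]),("both",[(c,G[0],B1),(s,G[1],B2)])):
    res=[]
    for a in np.arange(.35,.66,.03):
        for e in (23,25,27,29):
            for dx in ((0,) if lab!="both" else (-3,0,3)):
                for dy in (-4,-2,0,2,4):
                    res.append((np.mean([score(*w,a,e,k+[dx,dy,0]) for w in ws]),round(a,2),e,dx,dy))
    res.sort(reverse=True)
    for q in res[:5]:
        C=ringpts(q[1],q[2])[0]; print(lab,np.round(q,3),k2w(C,k+[q[3],q[4],0])[0].round(1))
E
```

```text
[ 7.39119e+02 -6.44050e+01 -4.00000e-03] [[-1.0, 0.3], [0.2, -0.1], [0.7, 0.3], [-0.3, 0.2], [-0.8, 0.5], [0.5, -0.5]]
centre px [[[363.5, 191.9]], [[269.7, 129.3]]]
scene [ 0.852  0.5   25.     0.     2.   ] [691.5 -62.2 260.8]
scene [ 0.843  0.5   23.     0.     2.   ] [693.2 -62.2 259.9]
scene [ 0.843  0.53  29.     0.     0.   ] [690.6 -64.2 262.3]
scene [ 0.836  0.5   25.     0.     0.   ] [691.5 -64.2 260.8]
scene [ 0.835  0.5   27.     0.     2.   ] [689.7 -62.2 261.8]
side [ 0.522  0.5   27.     0.     4.   ] [689.7 -60.2 261.8]
side [ 0.52  0.5  25.    0.    0.  ] [691.5 -64.2 260.8]
side [ 0.518  0.5   25.     0.     2.   ] [691.5 -62.2 260.8]
side [ 0.518  0.5   23.     0.    -2.   ] [693.2 -66.2 259.9]
side [ 0.515  0.5   27.     0.     2.   ] [689.7 -62.2 261.8]
both [ 0.685  0.5   25.     0.     2.   ] [691.5 -62.2 260.8]
both [ 0.684  0.47  27.     3.     2.   ] [690.1 -62.2 262.2]
both [ 0.683  0.47  25.     3.     0.   ] [691.9 -64.2 261.3]
both [ 0.683  0.44  23.     3.     2.   ] [691.2 -62.2 260.9]
both [ 0.681  0.47  27.     3.     0.   ] [690.1 -64.2 262.2]
```

```bash
python3 - <<'E'
from h import *
c=cam("scene"); s=cam("side"); o=ctrl.get_obs(); print(o["ee_pos"],o["orientation"])
g1=cv2.cvtColor(c[0],cv2.COLOR_RGB2GRAY).astype(float);g2=cv2.cvtColor(s[0],cv2.COLOR_RGB2GRAY).astype(float)
def rend(w,H,yaw,S=6):
    m=np.zeros((384*S,512*S),np.uint8); d=np.array([np.cos(yaw),np.sin(yaw),0])
    A=H+[0,0,14]; sc=w[1][0,0]/np.linalg.norm(H-w[2])*S
    L=lambda p,q,t:cv2.line(m,*[tuple(np.round((x+.5)*S).astype(int).tolist()) for x in proj(w,[p,q])],255,max(1,int(t*sc)))
    L(A-d*90,A,10); L(A,H-[0,0,10],6); return cv2.resize(m,(512,384),interpolation=cv2.INTER_AREA)/255.
H0=np.array(o["ee_pos"])+[160,-1.3,4.7]
def sc(v):
    out=[]
    for w,g in ((c,g1),(s,g2)):
        u0,v0=proj(w,[H0])[0].astype(int); b=np.s_[v0-14:v0+9,u0-10:u0+11]
        M=rend(w,H0+v,-.008)[b]; out.append(-np.corrcoef(M.ravel(),g[b].ravel())[0,1])
    return out
for i in range(1):
    res=[]
    for dx in range(-6,7,2):
        for dy in range(-6,7,2):
            for dz in range(-4,5,2): 
                q=sc([dx,dy,dz]); res.append((sum(q)/2,*q,dx,dy,dz))
    res.sort(reverse=True)
    for r in res[:8]: print(np.round(r,3))
print(H0)
E
```

```text
[438.35121846 -62.43382937 288.20851491] [ 1.18334686e-02  3.14148930e+00 -3.74198665e-06]
[ 0.42   0.088  0.752 -2.     0.     0.   ]
[ 0.42   0.067  0.774  2.    -6.    -4.   ]
[ 0.42   0.077  0.763  2.    -6.    -2.   ]
[ 0.419  0.098  0.741  4.    -6.    -2.   ]
[ 0.419  0.078  0.76  -2.     0.    -2.   ]
[ 0.419  0.083  0.755  4.    -6.    -4.   ]
[ 0.418  0.074  0.761  0.     0.    -2.   ]
[ 0.417  0.052  0.781  0.    -2.    -2.   ]
[598.35121846 -63.73382937 292.90851491]
```

Call:
{"method": "move_arm", "body": {"steps": [[[-0.4,0,0],0,1],[[-0.7,0,0],0,1],[[-0.7,0,0],0,1],[[-0.7,0,0],0,1],[[-0.7,0,0],0,1],[[-0.4,0,0],0,1],[[-0.1,0,0],0,1],[[0,0,0],0,1],[[0,0,0],0,1]]}}

```text
t: 10.3
ee_pos: [530.2, -63.6, 287.9]
orientation: [-0.013, -3.14, -0.0]
ft_force: [-1.0, 0.0, -2.1]
width: 21.7
grasp_force: 30.0
```

```bash
python3 - <<'E'
from h import *
o=ctrl.get_obs(); print(o["t"],o["ee_pos"],o["orientation"],o["ft_force"])
c=cam("scene"); s=cam("side")
H=np.array(o["ee_pos"])+[160,-1.3,18.7]; k=np.load("k.npy")
print("exp hook bend/tip scene",(proj(c,[H,H-[0,0,26]])-[335,170])*10, "side",(proj(s,[H,H-[0,0,26]])-[255,105])*10)
z=lambda i,u,v:cv2.resize(i[v:v+50,u:u+40],(400,500),interpolation=cv2.INTER_CUBIC)
save("c3",np.hstack([z(c[0],335,170),z(s[0],255,105)]))
E
```

```text
10.3 [530.18242789 -63.63604879 287.86410912] [-1.30335318e-02 -3.14048104e+00 -1.09787825e-04] [-0.95209309  0.01020981 -2.10305041]
exp hook bend/tip scene [[319.21038546  56.7575343 ]
 [296.92178509 153.76106537]] side [[156.83685983 101.83027357]
 [155.4135713  183.57910858]]
```

View pics/c3.png

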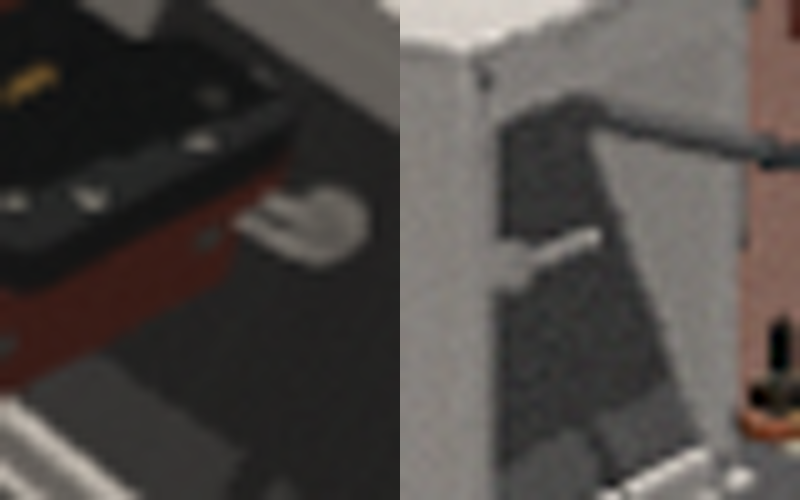

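The scene view is blocked by the gripper. In the side view the rod's line ends above the ring (ring from about (525,265) to (600,237), pin expected at column 556), so I'll descend slowly and watch the force.

Call:
{"method": "move_arm", "body": {"steps": [[[-0.04,0.06,0],0,1],[[0,0,0.2],0,1],[[0,0,0.2],0,1],[[0,0,0.1],0,1],[[0,0,0.1],0,1],[[0,0,0.1],0,1],[[0,0,0],0,1]]}}

```text
t: 10.98
ee_pos: [531.5, -62.2, 270.0]
orientation: [-0.013, -3.14, -0.0]
ft_force: [0.2, -0.9, -1.9]
width: 21.9
grasp_force: 30.0
```

Call:
{"method": "move_arm", "body": {"steps": [[[0,0,0.1],0,1],[[0,0,0.1],0,1],[[0,0,0],0,1]]}}

```text
t: 11.23
ee_pos: [531.6, -62.2, 265.2]
orientation: [-0.013, -3.141, -0.0]
ft_force: [-1.2, 1.5, -3.2]
width: 22.1
grasp_force: 30.0
```

Call:
{"method": "move_arm", "body": {"steps": [[[0,0,0.1],0,1],[[0,0,0.1],0,1],[[0,0,0],0,1]]}}

```text
t: 11.48
ee_pos: [531.5, -62.2, 260.1]
orientation: [-0.013, -3.141, -0.0]
ft_force: [-0.4, -0.7, -1.2]
width: 21.8
grasp_force: 30.0
```

No contact forces, so the pin is in the ring. Now I'll pull gently, first drawing the bolt out while rising slightly.

Call:
{"method": "move_arm", "body": {"steps": [[[0.06,0,-0.025],0,1],[[0.06,0,-0.025],0,1],[[0.06,0,-0.025],0,1],[[0.06,0,-0.025],0,1],[[0.06,0,-0.025],0,1],[[0.06,0,-0.025],0,1],[[0.06,0,-0.025],0,1],[[0.06,0,-0.025],0,1]]}}

```text
t: 12.15
ee_pos: [519.9, -62.1, 265.9]
orientation: [0.013, 3.141, -0.0]
ft_force: [0.5, 0.9, -3.0]
width: 22.0
grasp_force: 30.0
```

Call:
{"method": "move_arm", "body": {"steps": [[[0.08,0,0],0,1],[[0.08,0,0],0,1],[[0.08,0,0],0,1],[[0.08,0,0],0,1],[[0.08,0,0],0,1]]}}

```text
t: 12.57
ee_pos: [509.7, -62.0, 265.7]
orientation: [0.013, 3.141, 0.0]
ft_force: [1.8, -0.2, -2.1]
width: 21.6
grasp_force: 30.0
```

```bash
python3 - <<'E'
from h import *
o=ctrl.get_obs(); print(o["t"],o["ee_pos"],o["ft_force"])
s=cam("side")
z=lambda i,u,v:cv2.resize(i[v:v+50,u:u+60],(600,500),interpolation=cv2.INTER_CUBIC)
save("s4",z(s[0],255,105))
H=np.array(o["ee_pos"])+[160,-1.3,18.7]
print((proj(s,[H,H-[0,0,26]])-[255,105])*10)
E
```

```text
12.5667 [509.72861725 -62.00177078 265.71896796] [ 1.8239007  -0.23349339 -2.08756615]
[[207.4385801  185.4782908 ]
 [205.51829069 266.51823654]]
```

View pics/s4.png

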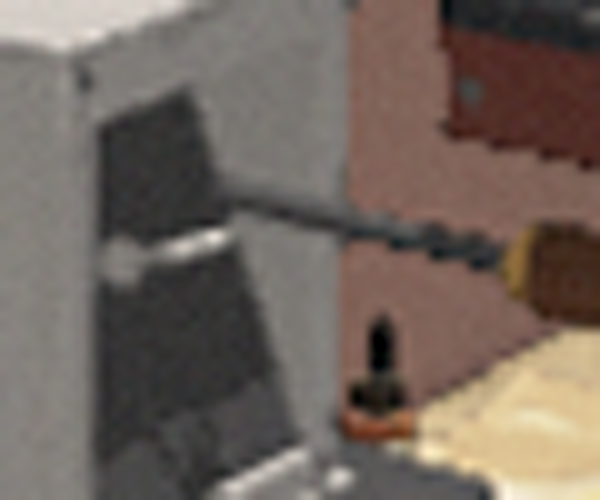

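The side view shows the hook holding the ring: its front end has moved from column 197 to 235, and the flap edge is following. I'll keep pulling while sinking slightly.

Call:
{"method": "move_arm", "body": {"steps": [[[0.08,0,0.02],0,1],[[0.08,0,0.02],0,1],[[0.08,0,0.02],0,1],[[0.08,0,0.02],0,1],[[0.08,0,0.02],0,1],[[0.08,0,0.02],0,1],[[0.08,0,0.02],0,1],[[0.08,0,0.02],0,1],[[0.08,0,0.02],0,1],[[0.08,0,0.02],0,1]]}}

```text
t: 13.45
ee_pos: [489.5, -61.8, 260.6]
orientation: [-0.013, -3.141, -0.0]
ft_force: [1.2, -0.3, -2.5]
width: 21.9
grasp_force: 30.0
```

```bash
cat > flap.py <<'E'
from h import *
# estimate flap angle: dark sheet's edge seen against the far side in side view
o=ctrl.get_obs(); print(o["t"],o["ee_pos"].round(1),o["ft_force"].round(1))
k=np.load("k.npy"); s=cam("side")
for n in ("eye","flap"):
    for x in cams.cut_out("side",n)[:1]: print(n,round(x["p"],2),np.round(x["rect"],1).tolist())
for a in (0,.05,.1,.2,.3,.4):
  for e in (30,36,43):
    C,(i,O)=ringpts(a,e); print(a,e,"rob end",proj(s,k2w([O[0]],k)).round(1)[0],"ring x,z",k2w(C,k)[0].round(1)[[0,2]],"pull ee x",round(k2w(C,k)[0][0]-7-160,1))
H=np.array(o["ee_pos"])+[160,-1.3,18.7]; print("pin",proj(s,[H,H-[0,0,26]]).round(1).tolist())
g=cv2.cvtColor(s[0],cv2.COLOR_RGB2GRAY)
E
python3 flap.py
```

```text
13.45 [489.5 -61.8 260.6] [ 1.2 -0.3 -2.5]
flap 0.55 [273.4, 135.9, 22.1, 45.9]
0 30 rob end [286.9 134.1] ring x,z [643.6 259. ] pull ee x 476.6
0 36 rob end [288.5 134.5] ring x,z [637.6 259. ] pull ee x 470.6
0 43 rob end [290.5 135. ] ring x,z [630.6 259. ] pull ee x 463.6
0.05 30 rob end [285.7 133.2] ring x,z [647.8 260.4] pull ee x 480.8
0.05 36 rob end [287.4 133.5] ring x,z [641.8 260.7] pull ee x 474.8
0.05 43 rob end [289.4 133.8] ring x,z [634.8 261. ] pull ee x 467.8
0.1 30 rob end [284.6 132.3] ring x,z [652.1 261.6] pull ee x 485.1
0.1 36 rob end [286.2 132.5] ring x,z [646.1 262.2] pull ee x 479.1
0.1 43 rob end [288.2 132.7] ring x,z [639.1 262.9] pull ee x 472.1
0.2 30 rob end [282.2 130.7] ring x,z [660.7 263.3] pull ee x 493.7
0.2 36 rob end [283.8 130.7] ring x,z [654.8 264.5] pull ee x 487.8
0.2 43 rob end [285.7 130.7] ring x,z [648.  265.9] pull ee x 481.0
0.3 30 rob end [279.7 129.4] ring x,z [669.5 264.2] pull ee x 502.5
0.3 36 rob end [281.3 129.2] ring x,z [663.8 265.9] pull ee x 496.8
0.3 43 rob end [283.1 129. ] ring x,z [657.1 268. ] pull ee x 490.1
0.4 30 rob end [277.2 128.3] ring x,z [678.3 264.1] pull ee x 511.3
0.4 36 rob end [278.7 128. ] ring x,z [672.8 266.5] pull ee x 505.8
0.4 43 rob end [280.5 127.5] ring x,z [666.3 269.2] pull ee x 499.3
pin [[281.2, 126.5], [280.9, 134.6]]
```

Call:
{"method": "move_arm", "body": {"steps": [[[0.05,0,0.01],0,1],[[0.05,0,0.01],0,1],[[0.05,0,0.01],0,1],[[0.05,0,0.01],0,1]]}}

```text
t: 13.93
ee_pos: [484.6, -61.8, 259.5]
orientation: [-0.013, -3.141, -0.0]
ft_force: [2.2, -0.2, -4.3]
width: 21.6
grasp_force: 30.0
```

Call:
{"method": "move_arm", "body": {"steps": [[[0.04,0,0.01],0,1],[[0.04,0,0.01],0,1],[[0.04,0,0.01],0,1]]}}

```text
t: 14.18
ee_pos: [481.7, -61.8, 258.8]
orientation: [-0.013, -3.141, -0.0]
ft_force: [2.7, 0.7, -4.8]
width: 21.9
grasp_force: 30.0
```

Call:
{"method": "move_arm", "body": {"steps": [[[0.04,0,0],0,1],[[0.04,0,0],0,1]]}}

```text
t: 14.35
ee_pos: [479.7, -61.8, 258.9]
orientation: [-0.013, -3.141, -0.0]
ft_force: [1.8, 0.4, -4.7]
width: 21.7
grasp_force: 30.0
```

Call:
{"method": "move_arm", "body": {"steps": [[[0.04,0,0],0,1],[[0.04,0,0],0,1]]}}

```text
t: 14.52
ee_pos: [477.7, -61.7, 258.9]
orientation: [0.013, 3.142, 0.0]
ft_force: [2.5, 1.5, -4.0]
width: 21.7
grasp_force: 30.0
```

Call:
{"method": "move_arm", "body": {"steps": [[[0.04,0,0],0,1],[[0.02,0,0],0,1]]}}

```text
t: 14.68
ee_pos: [476.4, -61.7, 259.0]
orientation: [0.013, 3.141, -0.0]
ft_force: [3.3, 0.3, -3.4]
width: 22.3
grasp_force: 30.0
```

Call:
{"method": "move_arm", "body": {"steps": [[[0.03,0,0],0,1],[[0.03,0,0],0,1]]}}

```text
t: 14.85
ee_pos: [475.8, -61.8, 259.2]
orientation: [0.013, 3.139, -0.0]
ft_force: [7.5, -0.4, -6.6]
width: 21.8
grasp_force: 30.0
```

Call:
{"method": "move_arm", "body": {"steps": [[[0.03,0,0],0,1],[[0.03,0,0],0,1]]}}

```text
t: 15.02
ee_pos: [475.3, -62.0, 259.6]
orientation: [0.014, 3.137, -0.001]
ft_force: [10.6, 0.4, -6.4]
width: 22.1
grasp_force: 30.0
```

```bash
python3 - <<'E'
from h import *
k=np.load("k.npy"); s=cam("side"); o=ctrl.get_obs(); print(o["ee_pos"],o["ft_force"])
g=cv2.cvtColor(s[0],cv2.COLOR_RGB2GRAY)
print(g[122:150:2,262:300:1])
for n in ("eye","flap"):
    for x in cams.cut_out("side",n)[:1]: print(n,round(x["p"],2),np.round(x["rect"],1).tolist())
E
```

```text
[475.31208134 -62.00584998 259.59411043] [ 9.65484319 -0.57646016 -6.47818327]
[[128 120  93  47  46  46  54  53  45  49  54  46  52  53  50  51  52  47
   51  49  49  48  53  95 125 127 116  95 105 106 105 108 108 105 111 105
  107 104]
 [123 121  94  50  49  46  51  50  49  48  52  52  48  50  46  51  53  48
   49  50  54  49  64 104 128 124 119  95 109 106 110 105 108 106 107 107
  108 108]
 [128 119  94  44  47  44  47  53  51  53  51  49  55  48  51  47  47  48
   51  45  52  55  63 105 130 128 119  97 108 105 105 107 106 106 106 105
  109 107]
 [125 123  93  45  49  52  44  50  55  52  49  46  48  47  52  54  50  52
   52  53  59  55  58  70  79  82  91  94 106 102  93  89 109 109 109 107
  109 107]
 [128 123  96  46  48  48  49  50  47  49  92 165 198 149 128  64  47  41
   49  45  44  46  50  52  55  75  89  57  49  60  65  68  75  82  83  83
   89 101]
 [130 124  92  50  49  54  55  56  56  61  92 136 137 132 147 146 170 182
  147 168 163 139 141  55  75 122 117 107 112 110 103  96  99  98  82  38
   44  56]
 [127 118  81  50  49  53  54  58  56  57  54  59  70  81  61  50  
[... 542 characters left out ...]
 64 108 106 109
  102 108]
 [130 117  81  53  59  56  59  57  56  56  61  56  51  53  57  52  56  62
   60  55  56  57  63  95 127 128 121 110 111  94  49  54  81 115 110 108
  105 106]
 [125 115  83  55  56  59  58  54  62  60  59  54  56  51  60  58  58  59
   55  57  53  54  62  93 129 128 124  86  10  18  33  37  23  65 105  93
   87 107]
 [130 119  81  56  59  57  58  58  56  61  56  58  50  47  57  53  56  58
   59  54  60  60  62  95 128 120  89  88 109  85  55  67 101 124 131 181
  191 194]
 [127 118  82  51  57  56  59  57  57  53  56  58  55  51  55  53  56  61
   53  55  56  53  59  93 130 126 101  57  59  63  69  66  62  74 101 173
  174 172]]
flap 0.93 [275.8, 133.7, 24.3, 46.8]
```

Force is rising at the catch (about 10 N), so I'll go on in single small steps.

Call:
{"method": "move_arm", "body": {"steps": [[[0.03,0,0],0,1]]}}

```text
t: 15.25
ee_pos: [475.1, -62.0, 259.7]
orientation: [0.014, 3.136, -0.001]
ft_force: [12.4, -0.8, -5.8]
width: 21.8
grasp_force: 30.0
```

Call:
{"method": "move_arm", "body": {"steps": [[[0.02,0,0],0,1]]}}

```text
t: 15.33
ee_pos: [474.7, -62.0, 259.8]
orientation: [0.014, 3.136, -0.001]
ft_force: [10.3, -0.4, -6.2]
width: 21.7
grasp_force: 30.0
```

Call:
{"method": "move_arm", "body": {"steps": [[[0.02,0,0],0,1]]}}

```text
t: 15.42
ee_pos: [473.8, -62.0, 259.7]
orientation: [0.014, 3.137, -0.001]
ft_force: [6.6, 0.2, -6.7]
width: 22.0
grasp_force: 30.0
```

Call:
{"method": "move_arm", "body": {"steps": [[[0.02,0,0],0,1]]}}

```text
t: 15.5
ee_pos: [471.8, -61.9, 259.3]
orientation: [0.013, 3.14, -0.0]
ft_force: [6.1, 0.9, -3.2]
width: 21.9
grasp_force: 30.0
```

Call:
{"method": "move_arm", "body": {"steps": [[[-0.08,0,0],0,1],[[0,0,0],0,1]]}}

```text
t: 15.67
ee_pos: [472.8, -61.8, 258.9]
orientation: [-0.013, -3.141, 0.0]
ft_force: [0.1, 0.5, -2.3]
width: 22.1
grasp_force: 30.0
```

```bash
python3 - <<'E'
from h import *
k=np.load("k.npy"); s=cam("side"); o=ctrl.get_obs(); print(o["ee_pos"],o["ft_force"])
a=s[0][90:150,245:305]; save("s5",cv2.resize(a,(600,600),interpolation=cv2.INTER_CUBIC))
for e in (30,33,36,39,43):
    for a in (0,.05): print(e,a,(proj(s,k2w([ringpts(a,e)[1][1][0]],k))[0]-[245,90])*10)
P=lambda a:k2w([[-65.5+146*np.sin(a),y,176+146*np.cos(a)] for y in (64,-64)],k)
for a in (0,.05,.1): print(a,((proj(s,P(a))-[245,90])*10).round().tolist())
E
```

```text
[472.70873009 -61.76348006 258.8589676 ] [ 0.61567814  0.01147952 -2.29720051]
30 0 [418.81734092 441.25965917]
30 0.05 [407.44594695 431.7134808 ]
33 0 [427.13058474 443.28684111]
33 0.05 [415.74291409 433.25338937]
36 0 [435.46571143 445.31935918]
36 0.05 [424.06262868 434.79751985]
39 0 [443.82280751 447.35723448]
39 0.05 [432.40518441 436.34588962]
43 0 [454.99992727 450.08277169]
43 0.05 [443.56428558 438.41700734]
0 [[176.0, 264.0], [417.0, 165.0]]
0.05 [[156.0, 260.0], [398.0, 162.0]]
0.1 [[136.0, 257.0], [378.0, 159.0]]
```

View pics/s5.png

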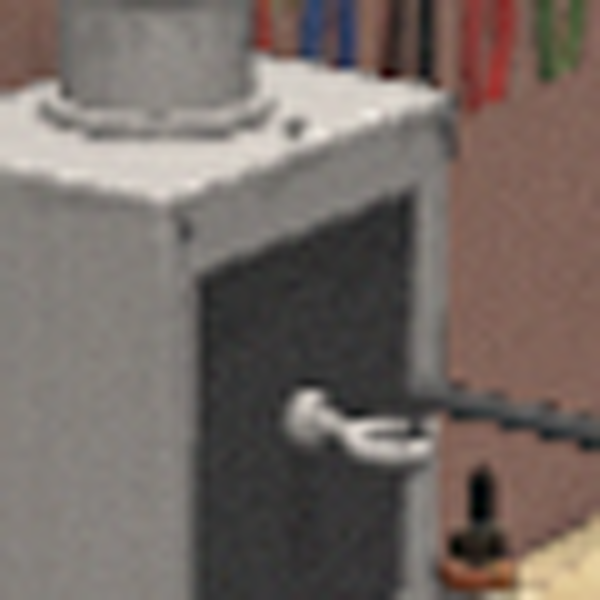

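The flap now fills the opening, the ring stands level and the force is about zero, so the catch has snapped. I'll centre the hook, unhook upwards and back out.

Call:
{"method": "move_arm", "body": {"steps": [[[-0.1,0,0],0,1],[[-0.08,0,0],0,1],[[0,0,0],0,1],[[0,0,-0.1],0,1],[[0,0,-0.2],0,1],[[0,0,-0.2],0,1],[[0,0,-0.2],0,1],[[0,0,-0.3],0,1],[[0,0,-0.3],0,1],[[0,0,0],0,1]]}}

```text
t: 16.55
ee_pos: [478.6, -61.9, 293.5]
orientation: [0.013, 3.138, -0.001]
ft_force: [0.3, 0.1, -2.0]
width: 22.0
grasp_force: 30.0
```

Call:
{"method": "move_arm", "body": {"steps": [[[0.5,0,0],0,1],[[0.6,0,0],0,1],[[0.5,0,0],0,1],[[0,0.7,0],0,1],[[0,1,0],0,1],[[0,1,0],0,1],[[0,1,0],0,1],[[0,1,0],0,1],[[0,1,0],0,1],[[-0.1,1,0],0,1],[[-0.2,1,0],0,1],[[-0.2,1,0],0,1],[[-0.2,1,0],0,1],[[-0.2,1,0],0,1],[[0,1,0],0,1],[[0,0.76,0],0.4,1],[[0,0,0],0.8,1],[[0,0,0],0.8,1],[[0,0,0],0.48,1],[[0,0,0],0,1]]}}

```text
t: 18.22
ee_pos: [461.8, 249.5, 291.1]
orientation: [-0.354, -3.121, 0.001]
ft_force: [-0.0, -0.6, -2.5]
width: 21.5
grasp_force: 30.0
```

```bash
python3 - <<'E'
from h import *
o=ctrl.get_obs(); print(o["t"],o["ee_pos"].round(1),o["orientation"].round(4),o["ft_force"].round(1),o["moment"].round(2))
v=o["orientation"]; X=R.from_rotvec(v).as_matrix(); print(X.round(4).tolist()); d=-X[:,0]
O=o["ee_pos"]-X[:,2]*18.7
for n in ("scene","side","wrist"):
    c=cam(n); print(n,"pred hook bend,tip,h+47,h-47,loop",proj(c,[O+160*d,O+160*d-[0,0,26],O+47*d,O-47*d,O-131*d]).round(1).tolist())
    for x in cams.cut_out(n,"hook_rod")[:1]:
        vv,u=np.nonzero(x["pixels"]); print(round(x["p"],2),np.round(x["rect"],1).tolist(),"left",u.min(),vv[u==u.min()].mean(),"right",u.max(),vv[u==u.max()].min(),vv[u==u.max()].max(),"top",vv.min(),"bot",vv.max())
    g=c[0].astype(int)
    if n=="wrist":  # wooden handle rows at centre column
        print(g[120:235:3,255:263].mean(1).round().astype(int).tolist()); save("w9",c[0])
E
```

```text
18.2167 [461.8 249.5 291.1] [-3.5410e-01 -3.1208e+00  8.0000e-04] [-0.  -0.6 -2.5] [-0.03 -0.03 -0.02]
[[-0.9746, 0.224, -0.0009], [0.224, 0.9746, -0.0004], [0.0007, -0.0006, -1.0]]
scene pred hook bend,tip,h+47,h-47,loop [[258.2, 126.9], [258.0, 136.1], [213.4, 136.7], [173.6, 145.4], [135.8, 153.6]]
0.65 [198.8, 142.6, 124.1, 28.5] left 136 152.0 right 259 129 136 top 127 bot 158
side pred hook bend,tip,h+47,h-47,loop [[230.3, 146.3], [230.6, 156.0], [260.2, 160.2], [289.1, 173.5], [318.8, 187.3]]
0.74 [277.6, 166.9, 89.4, 43.9] left 230 150.5 right 320 183 186 top 146 bot 191
wrist pred hook bend,tip,h+47,h-47,loop [[257.6, 457.9], [257.7, 419.2], [258.1, 318.6], [258.5, 159.2], [259.1, -37.4]]
0.87 [257.3, 172.6, 45.2, 341.0] left 236 181.0 right 282 176 179 top 0 bot 344
[[85, 82, 79], [85, 82, 79], [84, 82, 79], [85, 82, 79], [84, 82, 79], [84, 81, 78], [84, 81, 78], [83, 81, 77], [84, 80, 77], [83, 80, 77], [82, 79, 76], [83, 80, 76], [131, 100, 56], [222, 169, 90], [215, 162, 87], [205, 154, 83], [181, 135, 74], [86, 58, 40], [90, 60, 41], [94, 62, 43], [96, 64, 43], [96, 64, 43], [96, 63, 43], [94, 62, 42], [78, 53, 37], [76, 51, 36], [62, 44, 32], [61, 44, 32], [61, 43, 31], [60, 42, 31], [59, 42, 30], [58, 42, 30], [58, 42, 30], [58, 42, 30], [58, 41, 30], [57, 40, 29], [57, 40, 28], [56, 40, 29], [56, 39, 29]]
```

The rod still sits level and centred in the grip, within 1 px of prediction in both fixed cameras. Lowering it into the forks now.

Call:
{"method": "move_arm", "body": {"steps": [[[-0.09,0,0.5],0,1],[[0,0,1],0,1],[[0,0,1],0,1],[[0,0,1],0,1],[[0,0,1],0,1],[[0,0,1],0,1],[[0,0,1],0,1],[[0,0,1],0,1],[[0,0,0.8],0,1],[[0,0,0.4],0,1],[[0,0,0],0,1],[[0,0,0],0,1]]}}

```text
t: 19.52
ee_pos: [465.1, 249.4, 74.0]
orientation: [-0.352, -3.121, 0.0]
ft_force: [-0.7, -0.3, -2.3]
width: 21.2
grasp_force: 30.0
```

Call:
{"method": "move_arm", "body": {"steps": [[[0,0,0.2],0,1],[[0,0,0.2],0,1],[[0,0,0.2],0,1],[[0,0,0.2],0,1],[[0,0,0.2],0,1],[[0,0,0.1],0,1],[[0,0,0],0,1],[[0,0,0],0,1]]}}

```text
t: 20.18
ee_pos: [464.8, 249.3, 46.2]
orientation: [-0.352, -3.121, 0.0]
ft_force: [-0.0, 0.2, -2.3]
width: 21.8
grasp_force: 30.0
```

Call:
{"method": "move_arm", "body": {"steps": [[[0,0,0.1],0,1],[[0,0,0.04],0,1],[[0,0,0.04],0,1],[[0,0,0],0,1]]}}

```text
t: 20.52
ee_pos: [465.1, 249.2, 42.1]
orientation: [0.353, 3.121, -0.0]
ft_force: [-1.1, -2.1, 1.5]
width: 22.0
grasp_force: 30.0
```

Call:
{"method": "move_arm", "body": {"steps": [[[0,0,0.03],0,1],[[0,0,0],0,1],[[0,0,0],0,1]]}}

```text
t: 20.77
ee_pos: [465.0, 249.2, 41.4]
orientation: [0.352, 3.121, -0.0]
ft_force: [-0.8, -3.2, 3.6]
width: 21.6
grasp_force: 30.0
```

The forks are carrying the rod, so I'll release, wait and retreat.

Call:
{"method": "move_arm", "body": {"steps": [[[0,0,0],0,0.7],[[0,0,0],0,0.6],[[0,0,0],0,0.4],[[0,0,0],0,0.2],[[0,0,0],0,0],[[0,0,0],0,0],[[0,0,0],0,0],[[0,0,0],0,0],[[0,0,0],0,0],[[0,0,0],0,0],[[0,0,0],0,0],[[0,0,0],0,0],[[0,0,0],0,0],[[0,0,0],0,0],[[0,0,0],0,0]]}}

```text
t: 22.02
ee_pos: [464.9, 249.4, 41.2]
orientation: [0.352, 3.122, 0.0]
ft_force: [-0.4, 0.2, -0.1]
width: 88.0
grasp_force: 0.0
```

Call:
{"method": "move_arm", "body": {"steps": [[[0,0,-0.3],0,0],[[0,0,-0.6],0,0],[[0,0,-1],0,0],[[0,0,-1],0,0],[[0,0,-1],0,0],[[0,0,-1],0,0],[[0,0,-1],0,0],[[0,0,-1],0,0],[[0,0,-0.4],0,0],[[0.6,0,0],0,0],[[0,0,0],0,0],[[0,0,0],0,0]]}}

```text
t: 23.02
ee_pos: [448.4, 252.4, 222.3]
orientation: [-0.351, -3.12, 0.002]
ft_force: [-0.5, -0.9, -1.3]
width: 88.2
grasp_force: 0.0
```

```bash
python3 - <<'E'
from h import *
o=ctrl.get_obs(); print(o["t"],o["ee_pos"].round(1),o["width"],o["ft_force"].round(1))
c=cam("wrist")
for n in ["hook_rod","rod_rest"]:
    for x in cams.cut_out("wrist",n)[:1]:
        print(n,round(x["p"],2),np.round(x["rect"],1).tolist())
g=c[0].astype(int); w=cv2.imread("pics/w1.png"); 
# compare to w1: handle blob (reddish brown)
for nm,im in (("now",c[0]),("w1",cv2.cvtColor(cv2.resize(w,(512,384),interpolation=cv2.INTER_AREA),cv2.COLOR_BGR2RGB))):
    im=im[120:250,235:285].astype(int); m=(im[...,0]>im[...,2]*1.5)&(im[...,0]>70)&(im[...,0]<150)
    v,u=np.nonzero(m); print(nm,"brown rows",np.percentile(v,[2,98])+120,"cols",u.mean()+235, "top/bot cols",u[v<np.percentile(v,15)].mean()+235,u[v>np.percentile(v,85)].mean()+235)
s=cam("scene"); m=cams.cut_out("scene","hook_rod")[0]; v,u=np.nonzero(m["pixels"]); print("scene now",m["p"],m["rect"],u.mean(),v.mean(),u.min(),u.max(),v[u==u.max()].mean(),"start: 207.0,222.2,107.6,28.1 mean 201.3 220.7 154 258")
for e in cams.boxes_of("scene","eye")[:1]: print(e)
P=cv2.cvtColor(cv2.resize(cv2.imread("pics/scene.png"),(512,384),interpolation=cv2.INTER_AREA),cv2.COLOR_BGR2RGB)
D=cv2.absdiff(P,s[0]).max(2)>60; n,_,st,_=cv2.connectedComponentsWithStats(D.astype(np.uint8)); print([x.tolist() for x in st[1:] if x[4]>25])
E
```

```text
23.0167 [448.4 252.4 222.3] 88.15765173465718 [-0.5 -0.9 -1.3]
hook_rod 0.6 [256.8, 173.5, 21.9, 207.3]
rod_rest 0.83 [259.1, 184.2, 50.9, 157.8]
now brown rows [146. 234.] cols 259.3797101449275 top/bot cols 258.21505376344084 260.3131313131313
w1 brown rows [143. 231.] cols 259.796875 top/bot cols 258.87719298245617 261.3703703703704
scene now 0.96 [204.9, 220.6, 109.2, 27.8] 204.13333333333333 219.82916666666668 153 258 207.0 start: 207.0,222.2,107.6,28.1 mean 201.3 220.7 154 258
{'rect': [347.5, 202.8, 11.0, 6.1], 'p': 0.61}
[[147, 1, 20, 33, 206], [203, 42, 8, 11, 36], [0, 65, 25, 7, 84], [169, 74, 14, 4, 30], [6, 79, 30, 9, 120], [14, 89, 33, 42, 357], [16, 91, 17, 14, 132], [166, 93, 29, 8, 89], [165, 103, 37, 16, 236], [164, 115, 50, 68, 741], [31, 128, 19, 19, 193], [342, 164, 8, 11, 35], [338, 192, 22, 15, 126], [108, 198, 17, 31, 192], [178, 231, 78, 102, 3053], [31, 270, 17, 37, 317], [46, 272, 11, 31, 151], [55, 274, 21, 46, 578], [172, 289, 42, 64, 580], [135, 294, 50, 81, 545], [0, 308, 44, 47, 424], [8, 313, 60, 71, 2348], [78, 321, 28, 18, 138], [0, 327, 24, 39, 119], [3, 336, 20, 44, 101], [78, 343, 49, 39, 1261], [151, 342, 17, 21, 179], [99, 379, 14, 5, 38], [114, 378, 23, 6, 104]]
```

```bash
python3 - <<'E'
from h import *
c=cam("scene"); k=np.load("k.npy")
for a in (0,.05,.1):
    for e in (30,34,38): print(a,e,proj(c,k2w([ringpts(a,e)[0]],k))[0].round(1))
print(ctrl.close_job())
E
```

```text
0 30 [347.3 201.3]
0 34 [346.  202.1]
0 38 [344.6 202.8]
0.05 30 [348.8 200.1]
0.05 34 [347.5 200.7]
0.05 38 [346.2 201.4]
0.1 30 [350.3 198.9]
0.1 34 [349.  199.5]
0.1 38 [347.7 200. ]
the job is handed in; nothing more can be done
None
```

I hooked the flap and pulled it until the catch gave (at about 12 N) and it looked fully shut, eased off, laid the rod back in both forks of its rest, and handed the job in at about 23 s; no verdict came back.

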